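# Hang the heavier counterweight on the balance arm

## Task

The two grey counterweights look alike, but only one is heavy enough to balance the detector arm. Find out by feel which is the heavier, and hang it by its eye on the sloping peg of the arm so that the detector head is lifted off its rest and stays up by itself; the lighter one must end lying flat, lid up, on the black breadboard. Leave the red meter, the screwdriver and the spare post where they are.

Things in the scene. Friction and masses are not known exactly. Their poses are not given: they have to be found in the camera images.
- weight_a: Grey plastic counterweight lying flat, 126 mm long: block 80 x 50 x 34 mm (x, y, z), and on its +x end a tongue 46 x 50 x 8 mm, flush with the underside, with a 26 mm round eye. Origin: centre of the block's underside; x to the eye, z out of the black-lidded top. It or its look-alike, at random, has a lead core: 0.44 to 0.51 kg against 0.14 kg. Centre of mass near the block's centre.
- weight_b: The other counterweight, same shape and frame as weight_a.
- weight_a_eye (a point): Centre of weight_a's eye, in the middle of the tongue's thickness (63 mm along x and 4 mm along z from its origin).
- weight_b_eye (a point): Centre of weight_b's eye, likewise.
- peg (a point): Round steel peg, 10 mm diameter, 60 mm long, on the front of the arm's tail, sloping up at 45 degrees towards the robot. Origin: where its axis meets the arm's front face, 212 mm above the table; z runs along the peg to its tip at z = 60 mm; y lies along the arm, away from the pivot. It sinks by up to 19 mm as the arm tips.
- boom (a joint): Tilt of the balance arm, an aluminium bar 360 mm long, 24 mm high, 20 mm thick, on a pivot 160 mm from the peg: 0 = white detector head down on its rest, 0.12 rad = tail down and head raised, its stop. About 3.3 N of downward load on the peg tips it; the lighter counterweight cannot.
- stand: Fixed stand of the arm: base 110 x 90 mm, steel post, pivot 200 mm above the origin. Origin: centre of the base underside. x away from the robot, y along the arm to the tail (peg at y = 160 mm, head at y = -150 mm). It stands, and all loose things lie, on the breadboard, a black plate 12 mm thick, its top at z = 0.012.
- meter: Bystander: red handheld meter 90 x 170 x 34 mm, origin under its centre.
- driver: Bystander: screwdriver 180 mm long, lying along its x.
- spare_post: Bystander: post holder on a 75 x 50 mm foot with a steel post, 100 mm tall, origin under its centre.

How it is judged:
At the end, for the whole second after the job is handed in: The heavier counterweight hangs at rest with the peg through its eye (eye centre within 13 mm sideways of the peg axis, -4 to 50 mm along it); the arm stays tipped by itself (joint over 0.09 rad); the other lies at rest on the breadboard, lid up (within 0.15 rad) (((x of weight_a_eye in the frame of peg between -0.013 and 0.013 m and y of weight_a_eye in the frame of peg between -0.013 and 0.013 m and z of weight_a_eye in the frame of peg between -0.004 and 0.05 m and linear speed of weight_a below 0.05 m/s and height (world z) of weight_b below 0.03 m and angle between weight_b's own z axis and vertical below 0.15 rad and linear speed of weight_b below 0.02 m/s) or (x of weight_b_eye in the frame of peg between -0.013 and 0.013 m and y of weight_b_eye in the frame of peg between -0.013 and 0.013 m and z of weight_b_eye in the frame of peg between -0.004 and 0.05 m and linear speed of weight_b below 0.05 m/s and height (world z) of weight_a below 0.03 m and angle between weight_a's own z axis and vertical below 0.15 rad and linear speed of weight_a below 0.02 m/s)) and value of joint boom above 0.09 rad and velocity of joint boom below 0.05 rad/s); the robot touches nothing.
It fails at once if a bystander (meter, screwdriver, spare post) is shifted by more than 25 mm (distance of any of meter, driver, spare_post from where it was at the start of the episode above 0.025 m).
It also fails if it takes over 67 s, if anything falls off the work surface, if the arm or the gripper's body presses on something with over 40 N, if the wrist force passes 120 N, or if a joint passes its speed limit or range.

## Robot

A 6-joint arm with a two-finger parallel gripper is mounted at the origin on the work surface. World frame = base frame: x ahead of the robot, y to its left, z up, the work surface at z = 0. Lengths are in m, angles in rad, forces in N, time in s.
With the tool pointing down it reaches from about 0.35 to 0.925 m from the base axis. Payload 6.4 kg.
Tool frame: the origin (TCP) lies at the very end of the fingers, on their centre line; the grasp point (between the pads) lies 19 mm behind it; z points along the fingers, y is the line along which they close (so a half turn about z gives the same grasp; the last joint's range is limited). The gripper opens to 85 mm and grips with 20 to 120 N. Pads are 22 mm wide; open, the fingers measure 114 mm over their backs; the gripper's body (76 mm by 85 mm) begins 54 mm behind the grasp point. The pads swing forward as they close: fully open they stand 13 mm farther back than shut.
Start: joints at [-1.443, 0.245, 1.558, -0, 1.339, -0.174], TCP at [0.193, -0.621, 0.231] pointing down, gripper open.
Joint ranges: [-3.13, 3.13], [-1.02, 2.26], [0.13, 2.54], [-0.95, 4.09], [0.21, 2.88], [-2.74, 2.74]. Speed limits (rad/s): [2.57, 2.57, 3.14, 3.14, 3.14, 3.14].

## Interface

Orientations are given as [roll, pitch, yaw] about the fixed x, y, z axes, in that order (R = Rz(yaw) Ry(pitch) Rx(roll)).
In Python, from plant import r, eyes gives the robot as it stands.
- The arm moves only by the tool servo_tool, never from a script. Its argument "commands" is a list of rows, each a list of 3 entries, a list of its own where there are three numbers: the opening, from 0 (shut) to 1 (fully open), then the shift along the world's x, y, z in m, then the turn about the world's z in degrees. A call has 1 to 8 rows; each row shifts and turns the commanded pose from where the row before left it; what a row does not reach is not made up. A row lasts 1/12 s, in which the tool goes at most 41.7 mm and 7.16 degrees, less where a joint would pass 70% of its speed; a pose out of reach is approached as far as the arm can. A call with a gripper value outside its range is refused whole. The fingers move at their own pace and stop on an object; "grip_force" is the grip in N (left out, the last holds). Time passes only in rows, so rows that do not move let the fingers close. It gives the time, the measured TCP pose, the force, the opening and the grip force at its end, in the units of the state.
- r.observe(): the state, without advancing time (a new reading comes with each control period).
- eyes.capture(name): name is "side" or "top" or "wrist"; returns (picture, depth): 480x640x3 uint8, red, green, blue; 480x640 float32, m along the optical axis (not along the pixel's ray), 0 where there is no reading.
- eyes.camera_info(name): a dict with "fx", "fy", "cx", "cy" (pixels), "position" and "attitude" of the camera in the world; the wrist camera has in their place "hand_eye" (4x4, takes a point from camera to tool coordinates, whose origin is the TCP and whose axes are the flange's). Camera axes: x right, y down, z forward; pixel columns grow to the right and rows downward; lengths in m; the calibration is good to about 2 mm. A picture is of the moment at which its call begins: read the wrist's pose just before it. camera_info takes no time and is no camera call.
- r.job_done(): hands the job in; it is judged then, once.
The state is a dict: "time_s": time; "joint_pos": joint angles; "qd": joint speeds; "effort": joint torques, N m; "tcp_pos": TCP position; "ee_rot": TCP orientation; "force": force on the tool from outside, world axes, zero at the start; "torque": the same for the moment, N m; "grip_width": finger opening in m; "grip_force": force on a finger pad.
Only numpy, scipy, OpenCV 4.12 (cv2) and the standard library are available. Lean on these libraries where they do the work, as an engineer would, in place of code of your own. Each camera call takes 0.05 s, during which the arm holds its last target. There are 200 camera calls.

## Working session

There is one attempt and no reset: what is moved stays moved. The work goes in short steps, Python scripts to look and compute and a tool call to move; the robot and the scene stay as the last step left them, time stands still between calls to the robot, and variables do not carry over. Pictures are saved under pics/ and viewed, at most 10 in all, crops included, and the job is handed in when it is done.

Besides the shell and the picture viewer there is one more tool, called after "Request:" as name(argument=value, ...), one argument or row to a line, values as JSON. servo_tool: Moves the arm, as the interface text tells. Its arguments: {"type":"object","properties":{"commands":{"type":"array","items":{"type":"array"}},"grip_force":{"type":"number"}},"required":["commands"]}

```bash
mkdir -p pics; ls; cat > h.py <<'E'
import numpy as np, cv2
from plant import r, eyes
from scipy.spatial.transform import Rotation as R
def save(n,f):
    im,d=eyes.capture(n); cv2.imwrite(f'pics/{f}.png',cv2.cvtColor(im,cv2.COLOR_RGB2BGR)); np.save(f'pics/{f}.npy',d); return im,d
E
python3 - <<'E'
from h import *
print(r.observe())
for n in('side','top','wrist'): print(n,eyes.camera_info(n))
a,_=save('top','top0'); b,_=save('side','side0')
E
```

```text
pics
{'time_s': 0.0, 'joint_pos': array([-1.44312302e+00,  2.45788412e-01,  1.55898922e+00, -2.61037254e-05,
        1.33872120e+00, -1.74085923e-01]), 'qd': array([ 0.00010368,  0.0010346 , -0.00187488,  0.00150303,  0.0006124 ,
        0.00083903]), 'effort': array([-1.96392488e-03, -4.29502702e+01, -3.26130903e+01, -2.27783785e-04,
        5.40277921e-03,  1.37467885e-05]), 'tcp_pos': array([ 0.19311707, -0.62007174,  0.23021007]), 'ee_rot': array([-3.13971089e+00, -3.05155332e-04,  3.01764973e-01]), 'force': array([0.1233404 , 0.64232069, 0.36664481]), 'torque': array([ 0.02130287,  0.00706832, -0.00098258]), 'grip_force': 0.0, 'grip_width': 0.08561288140053257}
side {'fx': 619.8344439423367, 'fy': 619.8344439423367, 'cx': 328.2473584737635, 'cy': 234.7737361657146, 'position': array([0.4710498 , 0.7909051 , 0.88744415]), 'attitude': array([-2.29609077, -0.01854775, -2.96282829])}
top {'fx': 446.8193848437819, 'fy': 446.8193848437819, 'cx': 323.20489678831296, 'cy': 240.6739265757897, 'position': array([ 0.53774954, -0.02976418,  0.99260737]), 'attitude': array([-3.0444438 , -0.01313013, -1.56974732])}
wrist {'fx': 424.42211704089874, 'fy': 424.42211704089874, 'cx': 321.5609955612312, 'cy': 237.05292501394638, 'hand_eye': array([[ 1.66509274e-04, -9.49985567e-01, -3.12293764e-01,
         8.15052385e-02],
       [ 9.99999742e-01,  3.76430882e-04, -6.11906787e-04,
         1.36281186e-04],
       [ 6.98859633e-04, -3.12293582e-01,  9.49985384e-01,
        -1.42555393e-01],
       [ 0.00000000e+00,  0.00000000e+00,  0.00000000e+00,
         1.00000000e+00]])}
```

View pics/top0.png

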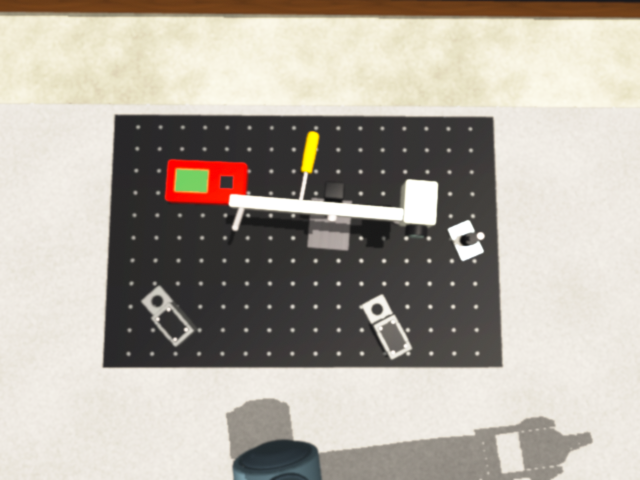

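View pics/side0.png

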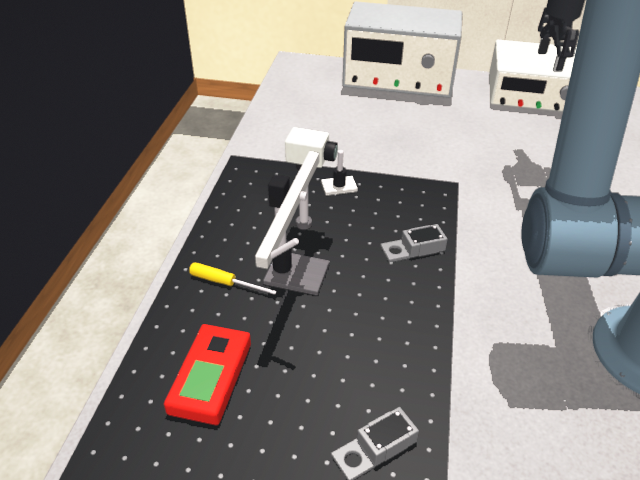

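The top view shows weights with eyes at about (158,299) and (377,309), the peg running from (238,205) to (235,230), the arm tail at (232,200), and the meter behind it. The side view shows the peg from (270,253) to (297,241), and the eyes at (352,459) and (396,250).

```bash
cat >> h.py <<'E'
def cloud(n,d,pose=None):
    c=eyes.camera_info(n); v,u=np.mgrid[:480,:640]
    P=np.stack([(u-c['cx'])/c['fx']*d,(v-c['cy'])/c['fy']*d,d],-1)
    if n=='wrist':
        T=c['hand_eye']; P=P@T[:3,:3].T+T[:3,3]; p,e=pose
        return P@R.from_euler('xyz',e).as_matrix().T+p
    return P@R.from_euler('xyz',c['attitude']).as_matrix().T+c['position']
def wfit(P,im,d,box):
    x0,x1,y0,y1=box
    m=(P[...,0]>x0)&(P[...,0]<x1)&(P[...,1]>y0)&(P[...,1]<y1)&(d>0)
    top=m&(P[...,2]>.036)&(P[...,2]<.06); ton=m&(P[...,2]>.0165)&(P[...,2]<.03)
    q=P[top]; t=P[ton]
    rc=cv2.minAreaRect((q[:,:2]*1000).astype(np.float32))
    print('block rect mm',rc,'z',np.median(q[:,2]),len(q),'tongue mean',t.mean(0),len(t))
    return q,t
E
python3 - <<'E'
from h import *
for n,f in(('top','top0'),('side','side0')):
    d=np.load(f'pics/{f}.npy'); P=cloud(n,d); im=cv2.imread(f'pics/{f}.png')[...,::-1]
    print(n,'board z', np.median(P[300:340,230:330,2]) if n=='top' else np.median(P[330:400,300:340,2]))
    if n=='top':
        a=P[325,172];b=P[340,392];print(a,b)
    for c in((0.4,.3),(0.37,-.17)):
        wfit(P,im,d,(c[0]-.1,c[0]+.1,c[1]-.1,c[1]+.1))
    m=(P[...,2]>.14)&(P[...,2]<.30)&(P[...,0]>.45)&(P[...,0]<.75)&(P[...,1]>.1)&(P[...,1]<.25)&(d>0)
    q=P[m]; print('arm tail', len(q),q.min(0),q.max(0))
    # peg: front of arm
    arm=(P[...,2]>.2)&(P[...,2]<.245)&(P[...,1]<.1)&(P[...,1]>-.08)&(P[...,0]>.4)&(P[...,0]<.75)&(d>0)
    A=P[arm]; k=np.polyfit(A[:,1],A[:,0],1); print('arm line x=k0 y+k1',k,len(A), A[:,2].mean())
    pg=m&(P[...,0]<np.polyval(k,P[...,1])-.016); p=P[pg]
    if len(p)>5:
        c=p.mean(0); u,s,vt=np.linalg.svd(p-c); print('peg',len(p),c,vt[0],s[:3],p.min(0),p.max(0))
E
```

```text
top board z 0.0116565026271368
[0.45313145 0.27181829 0.04792073] [ 0.42220553 -0.18568495  0.0476471 ]
block rect mm ((455.6859130859375, 272.0650939941406), (80.18811798095703, 50.69695281982422), 42.276893615722656) z 0.04644109646783867 978 tongue mean [0.47550832 0.29778618 0.02080452] 230
block rect mm ((429.09637451171875, -187.66212463378906), (81.08013153076172, 50.1658935546875), 27.104576110839844) z 0.04592640552525218 929 tongue mean [ 0.45718961 -0.15909958  0.02025922] 106
arm tail 292 [0.62876485 0.10002655 0.20217495] [0.69273018 0.12289397 0.25843077]
arm line x=k0 y+k1 [-0.02863709  0.67819794] 1797 0.2244521439310743
peg 95 [0.64329324 0.10530558 0.24575748] [-0.73725255  0.09686867  0.66863678] [0.11807491 0.02576315 0.01769224] [0.62876485 0.10036761 0.2271313 ] [0.65900919 0.1111679  0.25843077]
side board z 0.01317673330400665
block rect mm ((456.8590087890625, 274.37078857421875), (81.68952941894531, 52.27149200439453), 42.33272933959961) z 0.04730446861909987 1751 tongue mean [0.47091315 0.3059791  0.02159188] 627
block rect mm ((429.729736328125, -185.51071166992188), (82.69618225097656, 56.9005012512207), 27.34468650817871) z 0.04713111516300916 767 tongue mean [ 0.42938118 -0.16318723  0.02171388] 325
arm tail 490 [0.62896582 0.10059989 0.20025398] [0.69443899 0.12714961 0.25997093]
arm line x=k0 y+k1 [-0.06315942  0.68033631] 1661 0.22353261695771715
peg 127 [0.64296283 0.11050679 0.24576738] [ 0.70350596 -0.00139223 -0.710688  ] [0.12592016 0.03126389 0.0243296 ] [0.62896582 0.10278224 0.22617852] [0.65681906 0.11451434 0.25997093]
```

Request:
servo_tool(
  commands=[
    [1, [0.0169, 0.031, 0], 0.7],
    [1, [0.0169, 0.031, 0], 0.7],
    [1, [0.0169, 0.031, 0], 0.7],
    [1, [0.0169, 0.031, 0], 0.7],
    [1, [0.0169, 0.031, 0], 0.7],
    [1, [0.0169, 0.031, 0], 0.7],
    [1, [0.0169, 0.031, 0], 0.7],
  ],
)

```text
time_s: 0.68
tcp_pos: [0.3119, -0.4018, 0.2308]
ee_rot: [-3.141, -0.0, 0.388]
force: [1.1, -0.6, 0.3]
grip_width: 0.0855
grip_force: 0.0
```

Request:
servo_tool(
  commands=[
    [1, [0.0169, 0.031, 0], 0.7],
    [1, [0.0169, 0.031, 0], 0.7],
    [1, [0.0169, 0.031, 0], 0.7],
    [1, [0.0169, 0.031, 0], 0.7],
    [1, [0.0169, 0.031, 0], 0.7],
    [1, [0.0169, 0.031, 0], 0.7],
    [1, [0.0169, 0.031, 0], 0.7],
    [1, [0, 0, 0], 0],
  ],
)

```text
time_s: 1.35
tcp_pos: [0.4313, -0.182, 0.2309]
ee_rot: [-3.14, -0.001, 0.479]
force: [-0.1, 0.6, 0.0]
grip_width: 0.0853
grip_force: 0.0
```

```bash
python3 - <<'E'
from h import *
s=r.observe(); print(s['time_s'],s['tcp_pos'],s['ee_rot'],s['force'],s['joint_pos'])
im,d=save('wrist','w1'); P=cloud('wrist',d,(s['tcp_pos'],s['ee_rot']))
wfit(P,im,d,(.33,.53,-.28,-.08))
for n,f in(('top','top0'),('side','side0')):
    d=np.load(f'pics/{f}.npy'); P=cloud(n,d)
    arm=(P[...,2]>.216)&(P[...,2]<.232)&(P[...,1]<.12)&(P[...,1]>-.12)&(P[...,0]>.64)&(P[...,0]<.74)&(d>0)
    A=P[arm]; rc=cv2.minAreaRect((A[:,:2]*1000).astype(np.float32)); print(rc,cv2.fitLine(A[:,:2].astype(np.float32),cv2.DIST_HUBER,0,.001,.001).ravel())
    for y in(-.1,-.05,0,.05,.1):
        b=A[abs(A[:,1]-y)<.01]; print(y,len(b),np.median(b,0) if len(b) else '', np.percentile(b[:,0],[3,97]) if len(b) else '')
E
```

```text
1.35 [ 0.43125977 -0.18198542  0.23086404] [-3.13986400e+00 -1.16946720e-03  4.79432119e-01] [-0.06212185  0.60062648  0.0318838 ] [-6.43260657e-01 -1.96669746e-01  2.00865141e+00  1.85622057e-03
  1.33066270e+00  4.47660122e-01]
block rect mm ((430.05682373046875, -186.34756469726562), (80.20626068115234, 50.073402404785156), 27.48587417602539) z 0.04670620159942132 6176 tongue mean [ 0.48554925 -0.15752758  0.02015225] 2886
((672.0636596679688, -0.303558349609375), (48.23558807373047, 238.80419921875), 1.7510770559310913) [ 7.230317e-02  9.973827e-01  6.734069e-01 -3.015706e-05]
-0.1 131 [ 0.66643496 -0.10037556  0.2233471 ] [0.6564869  0.67578654]
-0.05 177 [ 0.66836923 -0.05157815  0.2231716 ] [0.65142528 0.68616942]
0 143 [ 0.67327028 -0.00093166  0.22334185] [0.66445179 0.68406191]
0.05 140 [0.67808744 0.04956821 0.22363993] [0.66833931 0.68741349]
0.1 167 [0.6783881  0.10146733 0.22364308] [0.66009927 0.69108954]
((683.4931030273438, 0.0662841796875), (239.87464904785156, 65.91106414794922), 89.24400329589844) [ 0.04550431  0.99896413  0.6738532  -0.03331591]
-0.1 84 [ 0.66500783 -0.10039871  0.22507446] [0.65645827 0.67568733]
-0.05 230 [ 0.67880715 -0.04566995  0.22412971] [0.65208647 0.71393124]
0 99 [0.67372807 0.00082858 0.22494035] [0.66464275 0.68376179]
0.05 114 [0.67713275 0.0496946  0.22504912] [0.66839412 0.68750977]
0.1 164 [0.67821573 0.10316568 0.2250847 ] [0.65921354 0.69191498]
```

Request:
servo_tool(
  commands=[
    [1, [-0.0015, -0.0045, -0.035], 0],
    [1, [0, 0, -0.04], 0],
    [1, [0, 0, -0.04], 0],
    [1, [0, 0, -0.04], 0],
    [1, [0, 0, -0.03], 0],
    [1, [0, 0, -0.02], 0],
    [1, [0, 0, -0.01], 0],
    [1, [0, 0, 0], 0],
  ],
  grip_force=60,
)

```text
time_s: 2.07
tcp_pos: [0.4264, -0.1907, 0.014]
ee_rot: [-3.137, 0.002, 0.472]
force: [-0.2, 0.6, 0.4]
grip_width: 0.0855
grip_force: 0.0
```

Request:
servo_tool(
  commands=[
    [0, [0, 0, 0], 0],
    [0, [0, 0, 0], 0],
    [0, [0, 0, 0], 0],
    [0, [0, 0, 0], 0],
    [0, [0, 0, 0], 0],
    [0, [0, 0, 0], 0],
    [0, [0, 0, 0], 0],
    [0, [0, 0, 0], 0],
  ],
)

```text
time_s: 2.73
tcp_pos: [0.4298, -0.1923, 0.0183]
ee_rot: [3.138, -0.001, 0.473]
force: [-0.0, -0.4, 6.8]
grip_width: 0.0488
grip_force: 62.8
```

Request:
servo_tool(
  commands=[
    [0, [0, 0, 0.01], 0],
    [0, [0, 0, 0.01], 0],
    [0, [0, 0, 0.01], 0],
    [0, [0, 0, 0.005], 0],
    [0, [0, 0, 0], 0],
    [0, [0, 0, 0], 0],
    [0, [0, 0, 0], 0],
    [0, [0, 0, 0], 0],
  ],
)

```text
time_s: 3.4
tcp_pos: [0.4279, -0.1908, 0.0507]
ee_rot: [-3.14, 0.001, 0.473]
force: [0.6, -0.5, -0.6]
grip_width: 0.0496
grip_force: 62.3
```

```bash
python3 - <<'E'
from h import *
F=[]
for i in range(6):
    eyes.capture('top') if i<5 else save('wrist','w2'); F.append(r.observe()['force'])
print(np.round(F,2)); s=r.observe(); print(s['tcp_pos'],s['effort'])
E
```

```text
[[-0.86  0.73 -2.12]
 [ 1.3   0.04 -1.39]
 [ 0.42  0.05 -0.44]
 [-0.04  0.2  -1.1 ]
 [-0.58  0.02 -1.84]
 [ 0.35 -0.14 -1.49]]
[ 0.42820864 -0.1910675   0.05106126] [ 2.14995707e-03 -2.95477188e+01 -2.61615676e+01  1.04129640e-02
 -2.60148954e-03  5.36913277e-06]
```

Request:
servo_tool(
  commands=[
    [0, [0, 0, -0.015], 0],
    [0, [0, 0, -0.01], 0],
    [0, [0, 0, -0.006], 0],
    [0, [0, 0, -0.002], 0],
    [0, [0, 0, 0], 0],
    [1, [0, 0, 0], 0],
    [1, [0, 0, 0], 0],
    [1, [0, 0, 0], 0],
  ],
)

```text
time_s: 4.37
tcp_pos: [0.4285, -0.1912, 0.0184]
ee_rot: [3.141, -0.0, 0.473]
force: [0.0, 0.5, 0.8]
grip_width: 0.0828
grip_force: 0.0
```

Request:
servo_tool(
  commands=[
    [1, [0, 0, 0], 0],
    [1, [0, 0, 0.02], 0],
    [1, [0, 0, 0.03], 0],
    [1, [0, 0, 0.04], 0],
    [1, [0, 0, 0.04], 0],
    [1, [0, 0, 0.04], 0],
    [1, [0, 0, 0.04], 0],
    [1, [0, 0, 0], 0],
  ],
)

```text
time_s: 5.03
tcp_pos: [0.432, -0.1939, 0.2377]
ee_rot: [3.126, -0.007, 0.473]
force: [0.9, -0.5, 0.2]
grip_width: 0.0857
grip_force: 0.0
```

Request:
servo_tool(
  commands=[
    [1, [0.002, 0.033, 0], 1.1],
    [1, [0.002, 0.033, 0], 1.1],
    [1, [0.002, 0.033, 0], 1.1],
    [1, [0.002, 0.033, 0], 1.1],
    [1, [0.002, 0.033, 0], 1.1],
    [1, [0.002, 0.033, 0], 1.1],
    [1, [0.002, 0.033, 0], 1.1],
  ],
)

```text
time_s: 5.62
tcp_pos: [0.4421, 0.0414, 0.2282]
ee_rot: [3.141, -0.0, 0.608]
force: [0.5, -0.9, 0.4]
grip_width: 0.0854
grip_force: 0.0
```

Request:
servo_tool(
  commands=[
    [1, [0.002, 0.033, 0], 1.1],
    [1, [0.002, 0.033, 0], 1.1],
    [1, [0.002, 0.033, 0], 1.1],
    [1, [0.002, 0.033, 0], 1.1],
    [1, [0.002, 0.033, 0], 1.1],
    [1, [0.002, 0.033, 0], 1.1],
    [1, [0.002, 0.033, 0], 1.1],
    [1, [0, 0, 0], 0],
  ],
)

```text
time_s: 6.28
tcp_pos: [0.4559, 0.2751, 0.228]
ee_rot: [-3.14, -0.001, 0.747]
force: [-0.5, 0.0, -0.6]
grip_width: 0.0855
grip_force: 0.0
```

```bash
python3 - <<'E'
from h import *
s=r.observe(); print(s['time_s'],s['tcp_pos'],s['ee_rot'],s['force'],s['joint_pos'])
im,d=save('wrist','w3'); P=cloud('wrist',d,(s['tcp_pos'],s['ee_rot']))
wfit(P,im,d,(.36,.56,.18,.38))
im,d=save('top','top1'); P=cloud('top',d); wfit(P,im,d,(.33,.53,-.28,-.08))
E
```

```text
6.2833 [0.45591383 0.27506028 0.2280396 ] [-3.14038498e+00 -1.19847514e-03  7.46972874e-01] [-0.52610254  0.04515602 -0.59959522] [ 3.28998338e-01 -2.91046743e-02  1.86117895e+00  1.64631746e-03
  1.30891363e+00  1.15239532e+00]
block rect mm ((456.1938781738281, 273.844482421875), (80.45880126953125, 50.085426330566406), 42.006866455078125) z 0.04673226831697781 6314 tongue mean [0.5029037  0.31585304 0.02019725] 2949
block rect mm ((430.662109375, -190.65798950195312), (80.40621185302734, 50.124122619628906), 28.198654174804688) z 0.0460707671575834 941 tongue mean [ 0.48187482 -0.16284729  0.01985497] 418
```

Request:
servo_tool(
  commands=[
    [1, [0, -0.001, -0.035], -0.8],
    [1, [0, 0, -0.04], 0],
    [1, [0, 0, -0.04], 0],
    [1, [0, 0, -0.035], 0],
    [1, [0, 0, -0.03], 0],
    [1, [0, 0, -0.02], 0],
    [1, [0, 0, -0.009], 0],
    [1, [0, 0, 0], 0],
  ],
  grip_force=80,
)

```text
time_s: 7.05
tcp_pos: [0.4548, 0.2683, 0.0172]
ee_rot: [-3.14, 0.004, 0.726]
force: [0.7, 0.7, -0.1]
grip_width: 0.0852
grip_force: 0.0
```

Request:
servo_tool(
  commands=[
    [0, [0, 0, 0], 0],
    [0, [0, 0, 0], 0],
    [0, [0, 0, 0], 0],
    [0, [0, 0, 0], 0],
    [0, [0, 0, 0], 0],
    [0, [0, 0, 0], 0],
    [0, [0, 0, 0], 0],
    [0, [0, 0, 0], 0],
  ],
)

```text
time_s: 7.72
tcp_pos: [0.458, 0.2708, 0.0218]
ee_rot: [3.14, -0.004, 0.728]
force: [-2.4, 1.0, 7.0]
grip_width: 0.0482
grip_force: 85.5
```

Request:
servo_tool(
  commands=[
    [0, [0, 0, 0.01], 0],
    [0, [0, 0, 0.02], 0],
    [0, [0, 0, 0.03], 0],
    [0, [0, 0, 0.03], 0],
    [0, [0, 0, 0.02], 0],
    [0, [0, 0, 0], 0],
    [0, [0, 0, 0], 0],
    [0, [0, 0, 0], 0],
  ],
)

```text
time_s: 8.38
tcp_pos: [0.4549, 0.2693, 0.1276]
ee_rot: [-3.14, 0.003, 0.728]
force: [-0.3, -0.7, -5.2]
grip_width: 0.0479
grip_force: 84.1
```

```bash
python3 - <<'E'
from h import *
F=[]
for i in range(4):
    save('top' if i<3 else 'side','top2' if i<3 else 'side2'); F.append(r.observe()['force'])
print(np.round(F,2)); s=r.observe(); print(s['time_s'],s['tcp_pos'],s['ee_rot'],s['grip_width'])
E
```

```text
[[-0.05  0.03 -5.6 ]
 [ 0.15 -0.18 -5.43]
 [-0.21  0.91 -5.44]
 [-0.01  0.54 -5.18]]
8.5833 [0.45508501 0.26945202 0.12733972] [-3.14017312  0.0033353   0.727682  ] 0.04849816808279356
```

```bash
cat > peg.py <<'E'
from h import *
from scipy.optimize import least_squares
a=np.arctan2(.0785,1); u=np.array([-np.cos(a),np.sin(a),1])/np.sqrt(2)
l=np.array([np.sin(a),np.cos(a),0]); n=np.cross(l,u); n*=np.sign(n[2])
def fit(P,d,name):
    m=(P[...,2]>.2)&(P[...,2]<.275)&(P[...,1]>.085)&(P[...,1]<.13)&(P[...,0]>.6)&(P[...,0]<.6645+.0785*P[...,1]-.004)&(d>0)
    p=P[m]; c0=np.array([.645,.108,.24])
    f=lambda q:(np.hypot((p-c0)@l-q[0],(p-c0)@n-q[1])-.005)
    s=least_squares(f,[0,-.003],loss='soft_l1',f_scale=.001)
    c=c0+l*s.x[0]+n*s.x[1]
    # foot: where the axis meets the front face x=.6645+.0785y
    t=(.6645+.0785*c[1]-c[0])/(u[0]-.0785*u[1]); o=c+t*u
    al=(p-o)@u
    print(name,len(p),'res',np.median(abs(s.fun)),'foot',o,'along',np.percentile(al,[2,98]),'tip',o+.06*u)
    v=np.argwhere(m); print(v.min(0),v.max(0)); return p
if __name__=='__main__':
    A=[fit(cloud(n,d:=np.load(f'pics/{f}.npy')),d,f) for n,f in(('top','top0'),('side','side0'),('top','top1'),('side','side2'))]
E
python3 peg.py
```

```text
top0 120 res 0.0003904953951694621 foot [0.67268443 0.10426026 0.21176327] along [0.01091775 0.06109027] tip [0.63038814 0.10758052 0.25418967]
[209 233] [229 243]
side0 177 res 0.0007700075141074724 foot [0.67273829 0.10494632 0.21400302] along [0.00784312 0.05932311] tip [0.630442   0.10826657 0.25642942]
[238 273] [256 298]
top1 122 res 0.0005042599567250884 foot [0.67268354 0.10424892 0.21165524] along [0.01193374 0.06064201] tip [0.63038725 0.10756918 0.25408164]
[209 233] [229 243]
side2 174 res 0.0007400935671096976 foot [0.67274008 0.10496915 0.21378802] along [0.00885753 0.05930274] tip [0.63044379 0.10828941 0.25621442]
[238 274] [256 298]
```

Request:
servo_tool(
  commands=[
    [0, [0.008, -0.01, 0.02], -5.8],
    [0, [0.008, -0.02, 0.03], -5.8],
    [0, [0.008, -0.02, 0.03], -5.8],
    [0, [0.008, -0.025, 0.03], -5.8],
    [0, [0.008, -0.025, 0.025], -5.8],
    [0, [0, -0.025, 0.02], -5.8],
    [0, [0, -0.015, 0.01], -5.8],
    [0, [0, -0.01, 0], -5.6],
  ],
)

```text
time_s: 9.25
tcp_pos: [0.4977, 0.1182, 0.2969]
ee_rot: [-3.142, -0.005, -0.085]
force: [0.3, 0.9, -5.1]
grip_width: 0.0487
grip_force: 84.8
```

Request:
servo_tool(
  commands=[
    [0, [0, 0, 0], 0],
    [0, [0, 0, 0], 0],
    [0, [0, 0, 0], 0],
  ],
)

```text
time_s: 9.5
tcp_pos: [0.4957, 0.1203, 0.2929]
ee_rot: [-3.141, 0.003, -0.077]
force: [0.5, 1.2, -5.4]
grip_width: 0.0482
grip_force: 84.7
```

```bash
python3 - <<'E'
from peg import *
s=r.observe(); print(s['time_s'],s['tcp_pos'],s['ee_rot'],s['joint_pos'])
im,d=save('wrist','w4'); P=cloud('wrist',d,(s['tcp_pos'],s['ee_rot'])); fit(P,d,'wrist')
E
```

```text
9.5 [0.49573604 0.12032164 0.29291688] [-3.14140620e+00  2.50338557e-03 -7.66156554e-02] [ 1.53351050e-02 -1.35018337e-01  1.84119439e+00  4.19225119e-04
  1.43789230e+00  1.66269125e+00]
  return _methods._mean(a, axis=axis, dtype=dtype,
  ret = ret.dtype.type(ret / rcount)
Traceback (most recent call last):
  File "peg.py", line 14, in fit
    print(name,len(p),'res',np.median(abs(s.fun)),'foot',o,'along',np.percentile(al,[2,98]),'tip',o+.06*u)
                                                                   ~~~~~~~~~~~~~^^^^^^^^^^^
IndexError: index -1 is out of bounds for axis 0 with size 0
```

View pics/w4.png

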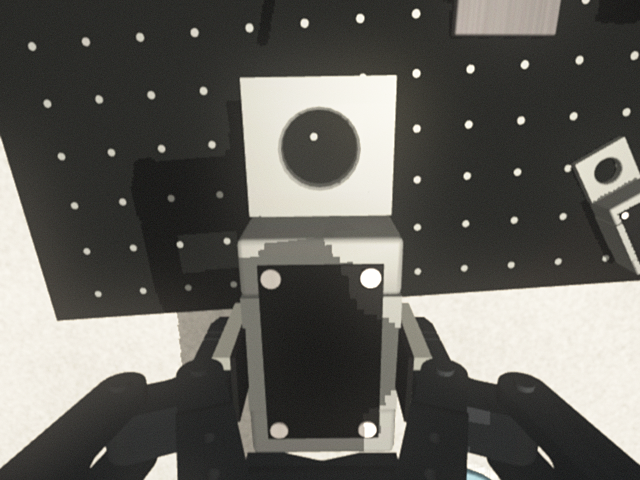

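The wrist view shows the weight held level between the pads, with the eye centre at about (319,148) and nothing blocking it. The peg is still ahead of the frame.

```bash
cat > eye.py <<'E'
from h import *
def eye(d,pose):
    P=cloud('wrist',d,pose); e=R.from_euler('xyz',pose[1]).as_matrix()
    L=(P-pose[0])@e   # tool frame
    m=(d>0)&(L[...,0]>.035)&(L[...,0]<.1)&(abs(L[...,1])<.035)&(abs(L[...,2])<.03)
    z=np.median(L[m][:,2]); m&=abs(L[...,2]-z)<.004
    q=L[m]; k=np.linalg.lstsq(np.c_[q[:,:2],np.ones(len(q))],q[:,2],rcond=None)[0]
    lo,hi=np.percentile(q,1,0),np.percentile(q,99,0); c=(lo+hi)/2
    rc=cv2.minAreaRect((q[:,:2]*1000).astype(np.float32))
    # hole centre: pixels inside rect without tongue points
    c=np.array([rc[0][0]/1000,rc[0][1]/1000,0]); c[2]=k@[c[0],c[1],1]+.004
    print('tongue rect tool mm',rc,'slope',k[:2],'eye tool',c,'eye world',pose[0]+e@c)
if __name__=='__main__':
    s=dict(tcp_pos=np.array([0.49573604,0.12032164,0.29291688]),ee_rot=np.array([-3.14140620,2.50338557e-03,-7.66156554e-02]))
    eye(np.load('pics/w4.npy'),(s['tcp_pos'],s['ee_rot']))
E
python3 eye.py
```

```text
tongue rect tool mm ((64.47744750976562, -1.412240982055664), (50.34029769897461, 46.65656280517578), 89.1192855834961) slope [7.99534686e-03 4.36736733e-05] eye tool [ 0.06447745 -0.00141224  0.00596206] eye world [0.56011744 0.11679685 0.28679369]
```

Request:
servo_tool(
  commands=[
    [0, [0.013, -0.002, 0], 0],
    [0, [0.015, -0.002, -0.002], 0],
    [0, [0.013, -0.002, -0.006], 0],
    [0, [0.0117, -0.0016, -0.0062], 0],
    [0, [0, 0, 0], 0],
    [0, [0, 0, 0], 0],
    [0, [0, 0, 0], 0],
  ],
)

```text
time_s: 10.13
tcp_pos: [0.5485, 0.1129, 0.2797]
ee_rot: [-3.141, 0.001, -0.077]
force: [0.4, 0.2, -4.5]
grip_width: 0.0482
grip_force: 84.5
```

```bash
python3 - <<'E'
from h import *
import peg,eye
s=r.observe(); print(s['time_s'],s['tcp_pos'],s['ee_rot'],s['force'])
im,d=save('wrist','w5'); eye.eye(d,(s['tcp_pos'],s['ee_rot']))
peg.fit(cloud('wrist',d,(s['tcp_pos'],s['ee_rot'])),d,'wrist')
im,d=save('side','side5')
cv2.imwrite('pics/s5c.png',cv2.resize(cv2.imread('pics/side5.png')[150:350,200:400],None,fx=3,fy=3))
E
```

```text
10.1333 [0.54848564 0.11290112 0.2797391 ] [-3.14146882e+00  1.15547205e-03 -7.73029167e-02] [ 0.39495659  0.20484022 -4.52383701]
tongue rect tool mm ((64.40288543701172, -1.4086227416992188), (50.337440490722656, 46.838829040527344), 89.11084747314453) slope [0.0079131  0.00059167] eye tool [ 0.06440289 -0.00140862  0.00597662] eye world [0.6127981  0.10933324 0.27368824]
wrist 2201 res 0.0002556614514558379 foot [0.6727862  0.10555674 0.21258263] along [0.01106005 0.09377178] tip [0.63048992 0.108877   0.25500903]
[  0 281] [186 356]
```

View pics/w5.png

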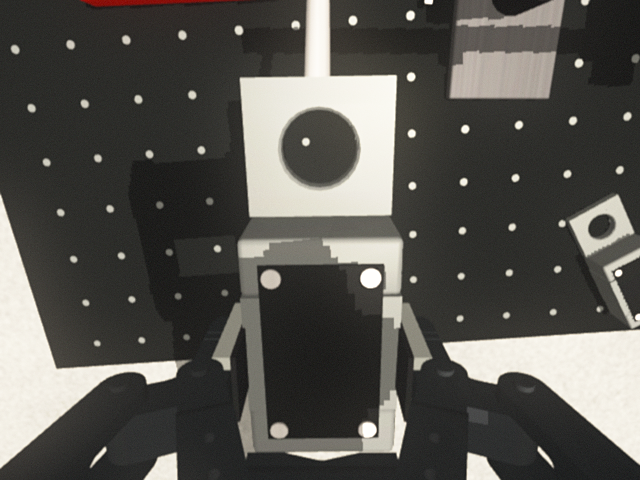

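The wrist view shows the peg at column 318, straight ahead of the eye at (319,148). The fit puts the eye within 1 mm of the peg axis, so I'll insert along the slope.

Request:
servo_tool(
  commands=[
    [0, [0.003, -0.0003, -0.004], 0],
    [0, [0.004, -0.0003, -0.004], 0],
    [0, [0.004, -0.0003, -0.004], 0],
    [0, [0.004, -0.0003, -0.004], 0],
    [0, [0, 0, 0], 0],
    [0, [0, 0, 0], 0],
  ],
)

```text
time_s: 10.73
tcp_pos: [0.564, 0.111, 0.2634]
ee_rot: [3.141, 0.001, -0.079]
force: [0.3, -0.2, -5.9]
grip_width: 0.0485
grip_force: 84.6
```

Request:
servo_tool(
  commands=[
    [0, [0.004, -0.0003, -0.004], 0],
    [0, [0.004, -0.0003, -0.004], 0],
    [0, [0.004, -0.0003, -0.004], 0],
    [0, [0.003, -0.0003, -0.003], 0],
    [0, [0, 0, 0], 0],
    [0, [0, 0, 0], 0],
  ],
)

```text
time_s: 11.23
tcp_pos: [0.579, 0.1098, 0.2486]
ee_rot: [3.142, 0.001, -0.079]
force: [0.3, 0.6, -5.0]
grip_width: 0.0483
grip_force: 84.7
```

```bash
python3 - <<'E'
from h import *
import eye
s=r.observe(); print(s['time_s'],s['tcp_pos'],s['ee_rot'],s['force'])
im,d=save('wrist','w6'); eye.eye(d,(s['tcp_pos'],s['ee_rot']))
E
```

```text
11.2333 [0.57897863 0.10982243 0.24860094] [ 3.14155877e+00  9.64900720e-04 -7.88052625e-02] [ 0.33614233  0.5849582  -5.03451722]
tongue rect tool mm ((64.37339782714844, -1.3539409637451172), (50.47171401977539, 46.80735778808594), 89.21342468261719) slope [0.00990959 0.00084002] eye tool [ 0.0643734  -0.00135394  0.00596021] eye world [0.64325305 0.10610471 0.24257857]
```

View pics/w6.png

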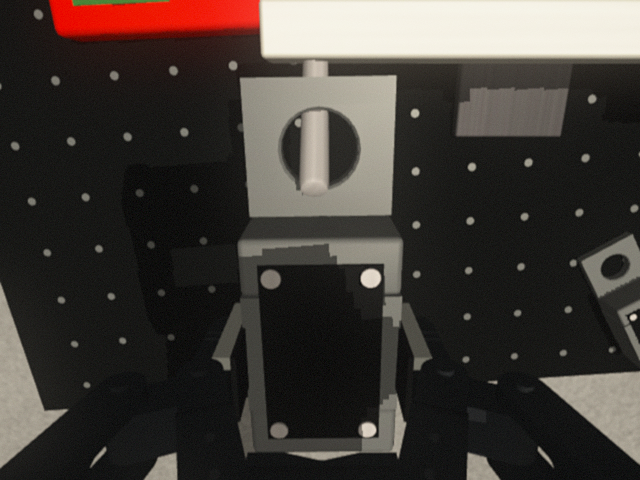

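The wrist view shows the peg through the eye: its tip is at (314,187) and it enters the hole at (316,112), with clear space around it and no added force. Next I'll loosen the grip and lower the block in an arc about the peg.

Request:
servo_tool(
  commands=[
    [0, [0, 0, 0], 0],
    [0, [0, 0, -0.004], 0],
    [0, [0.001, 0, -0.005], 0],
    [0, [0.001, 0, -0.005], 0],
    [0, [0.002, 0, -0.005], 0],
    [0, [0.002, 0, -0.005], 0],
    [0, [0, 0, 0], 0],
    [0, [0, 0, 0], 0],
  ],
  grip_force=20,
)

```text
time_s: 11.95
tcp_pos: [0.5865, 0.1097, 0.2252]
ee_rot: [-3.141, -0.004, -0.079]
force: [4.9, 0.9, -0.9]
grip_width: 0.0485
grip_force: 85.0
```

```bash
python3 - <<'E'
from h import *
import eye
s=r.observe(); print(s['time_s'],s['tcp_pos'],s['ee_rot'],s['force'],s['grip_width'],s['grip_force'])
im,d=save('wrist','w7'); eye.eye(d,(s['tcp_pos'],s['ee_rot']))
save('side','side7')
a=cv2.imread('pics/w7.png');b=cv2.resize(cv2.imread('pics/side7.png')[150:350,200:400],(480,480))
cv2.imwrite('pics/c7.png',cv2.resize(np.hstack([a,b]),(800,343)))
E
```

```text
11.95 [0.58645838 0.10974362 0.22517224] [-3.14132672 -0.0037005  -0.07884113] [ 4.8610806   0.88455608 -0.87586957] 0.04853046602004747 84.99612808227539
tongue rect tool mm ((64.43659973144531, -1.3392772674560547), (50.437503814697266, 47.021358489990234), 89.07007598876953) slope [4.32730466e-04 4.72224555e-05] eye tool [ 0.0644366  -0.00133928  0.00547258] eye world [0.65082016 0.10600364 0.2199385 ]
```

View pics/c7.png

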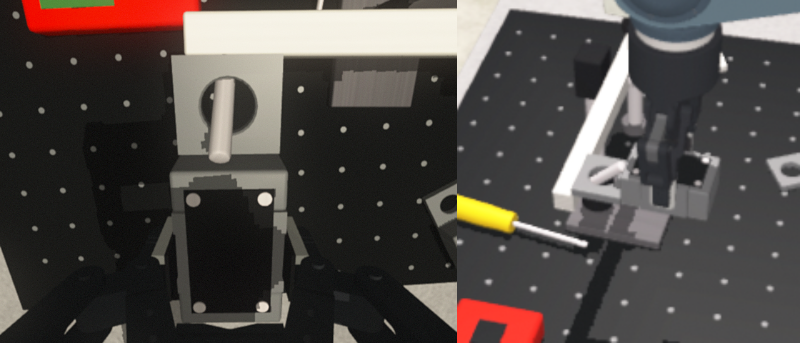

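The peg is loaded, with its tip at (218,158) close to the block, and the arm is partly tipped. The pads still clamp at 85 N, so the block stays level. The eye is deep on the peg, so I'll release here and let it swing down.

Request:
servo_tool(
  commands=[
    [0.6, [0, 0, 0], 0],
    [0.7, [0, 0, 0], 0],
    [1, [0, 0, 0], 0],
    [1, [0, 0, 0], 0],
    [1, [0, 0, 0], 0],
    [1, [0, 0, 0], 0],
    [1, [0, 0, 0], 0],
    [1, [0, 0, 0], 0],
  ],
)

```text
time_s: 12.72
tcp_pos: [0.585, 0.1099, 0.2251]
ee_rot: [3.142, 0.0, -0.079]
force: [0.2, -0.4, -0.4]
grip_width: 0.0855
grip_force: 0.0
```

```bash
python3 - <<'E'
from h import *
s=r.observe(); print(s['time_s'],s['tcp_pos'],s['force'],s['grip_width'],s['grip_force'])
save('wrist','w8'); save('side','side8')
a=cv2.imread('pics/w8.png');b=cv2.resize(cv2.imread('pics/side8.png')[150:350,200:400],(480,480))
cv2.imwrite('pics/c8.png',cv2.resize(np.hstack([a,b]),(800,343)))
E
```

```text
12.7167 [0.58495755 0.10989059 0.22506161] [ 0.20310946 -0.44331731 -0.4085394 ] 0.08554212073740527 0.0
```

View pics/c8.png

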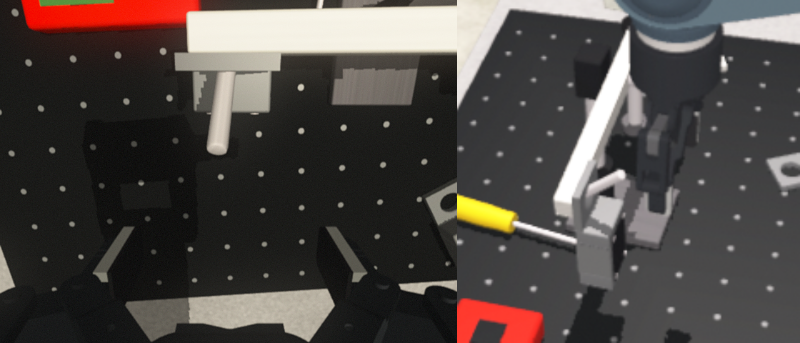

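The weight hangs upright on the peg against the arm's face (tongue at (225,62), block below it), clear of the open fingers. I'll retreat upward and towards the robot, then verify.

Request:
servo_tool(
  commands=[
    [1, [-0.01, 0, 0.005], 0],
    [1, [-0.02, 0, 0.01], 0],
    [1, [-0.025, 0, 0.02], 0],
    [1, [-0.025, 0, 0.025], 0],
    [1, [-0.02, 0, 0.02], 0],
    [1, [-0.01, 0, 0.01], 0],
    [1, [0, 0, 0], 0],
    [1, [0, 0, 0], 0],
  ],
)

```text
time_s: 13.48
tcp_pos: [0.4752, 0.1099, 0.3156]
ee_rot: [-3.141, -0.002, -0.079]
force: [0.1, 0.2, -0.3]
grip_width: 0.0851
grip_force: 0.0
```

Request:
servo_tool(
  commands=[
    [1, [0, 0, 0], 0],
    [1, [0, 0, 0], 0],
    [1, [0, 0, 0], 0],
    [1, [0, 0, 0], 0],
    [1, [0, 0, 0], 0],
    [1, [0, 0, 0], 0],
    [1, [0, 0, 0], 0],
    [1, [0, 0, 0], 0],
  ],
)

```text
time_s: 14.15
tcp_pos: [0.4751, 0.1099, 0.3151]
ee_rot: [3.142, 0.0, -0.079]
force: [-1.1, -0.1, 0.6]
grip_width: 0.0854
grip_force: 0.0
```

```bash
python3 - <<'E'
from h import *
print(r.observe()['time_s'])
for f in('9','10'):
    im,d=save('side','side'+f); P=cloud('side',d)
    A=P[(P[...,2]>.17)&(P[...,2]<.26)&(P[...,1]<.11)&(P[...,1]>-.02)&(abs(P[...,0]-.6745-.0785*P[...,1])<.009)&(d>0)]
    z=lambda y:np.percentile(A[abs(A[:,1]-y)<.012][:,2],80)
    print('arm tilt',(z(0.0)-z(.09))/.09)
    if f=='9':
        for _ in range(8): eyes.capture('top')
im,d=save('top','top9'); P=cloud('top',d); wfit(P,im,d,(.33,.53,-.28,-.08))
a=cv2.imread('pics/side9.png');b=cv2.imread('pics/side10.png'); print('diff',cv2.absdiff(a,b)[150:350,200:350].mean())
cv2.imwrite('pics/c9.png',cv2.resize(np.hstack([cv2.imread('pics/top9.png'),b]),(800,300)))
E
```

```text
14.15
arm tilt 0.12339118187769085
arm tilt 0.12249448880332699
block rect mm ((430.7167053222656, -190.69607543945312), (80.33800506591797, 50.1594352722168), 28.145565032958984) z 0.04615399200456932 938 tongue mean [ 0.48271816 -0.1618583   0.01978363] 411
diff 0.4802888888888889
```

View pics/c9.png

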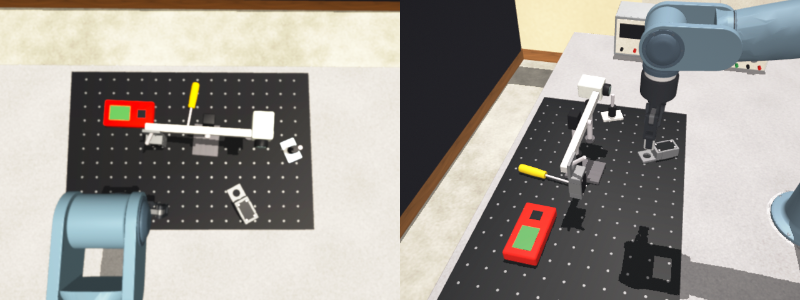

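The final view shows the head raised, with the arm tilted a steady 0.12 rad. The heavy weight hangs on the peg, the light one lies flat on the breadboard, and the bystanders have not moved.

```bash
python3 -c "
from plant import r
print(r.job_done())"
```

```text
the job is handed in; nothing more can be done
None
```

The job is handed in, though no verdict came back: the heavier counterweight (the left one, about 5 N by feel) hangs on the peg with the arm steady at about 0.12 rad, the lighter one lies flat, lid up, on the breadboard, and the meter, screwdriver and spare post were not touched.

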